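# Line up the quarter-turn fastener and hold the lamp cover home

### The job

On the white light source, turn the winged quarter-turn fastener on the lamp cover until its slot lines up with the two dark index marks on the cover. Only then press the cover down against its springy gasket until it is fully home on the frame, and keep it pressed there: finish while still holding it down. Leave the small things standing on and around the light source where they are.

Things in the scene. Friction and masses are not known exactly. Their poses are not given: they have to be found in the camera images.
- lamp_unit: white cold-light source, a fixed box 280 (its x) x 200 (its y) mm, top face 100 mm above the table; origin under its centre, x from its front (knob and round light port) to its back, z up. On its top lies the lamp cover, centred 30 mm in front of the unit's centre (unit x = -30 mm, y = 0), inside a frame with a 4 mm high rim. The unit does not move.
- cover (a joint): aluminium lamp cover, 130 (unit x) x 110 (unit y) x 6 mm, horizontal, guided straight up and down. Value = how far it is pressed down, in m: 0 is up on its springy gasket (upper face 112 mm above the table), 0.006 is fully home on the frame (upper face 106 mm). It springs back when let go. It starts to move at 5 to 8 N downward and is fully home at 10 to 13 N. With the fastener out of line it stops after about 1.5 mm.
- fastener (a joint): angle in rad of the quarter-turn fastener in the middle of the cover, about the vertical, growing anticlockwise from above; its slot is in line with the cover's two dark index marks (which lie along the unit's x axis) at 0 and equally at pi. It turns stiffly (about 0.06 N m) from -0.35 to 3.5 with no stop or click at the aligned places, and stays where it is left. The cover can go down when it is within about 0.2 rad of line.
- fastener_grip (a point): the fastener's black wing head: an upright bar 36 mm long (this point's x axis, the line of the slot) and 11 mm wide (its y axis), rising from 3 to 34 mm above the cover on a 3 mm thick disc of 34 mm diameter. This point is on the turning axis, 26 mm above the cover's upper face. The cover's centre, and its turning axis, are here; the slot shows as a pale metal line along the bar's top.
- fastener_top (a point): the centre of the wing head's flat top, 36 x 11 mm, 34 mm above the cover's upper face. Can be pushed down on, and carries the cover down with it.
- objective_case: black round case of a spare objective, 34 mm across, 45 mm tall, standing on the back strip of the lamp unit's top; origin under its centre. Bystander.
- slide_box: grey slide box, 180 x 90 x 34 mm, lying beside the lamp unit; origin under its centre. Bystander.
- eyepiece: black spare eyepiece, 34 mm across, 55 mm tall, standing on the table; origin under its centre. Bystander.
- petri_dish: shallow glass dish, 90 mm across, 16 mm tall, on the table; origin under its centre. Bystander.
- oil_bottle: small amber bottle, 28 mm across, 62 mm tall; origin under its centre. Bystander.

How it is judged:
By the outcome, as a careful person would: the job done as asked, in the order asked, and still so for the second after the job is handed in, while the arm keeps its last pose, push and grip.
It also fails if it takes over 40 s, if anything falls off the work surface, if the arm or the gripper's body presses on something with over 40 N, if the wrist force passes 120 N, or if a joint passes its speed limit or range.

### The arm

A 6-joint arm with a two-finger parallel gripper is mounted at the origin on the work surface. World frame = base frame: x ahead of the robot, y to its left, z up, the work surface at z = 0. Lengths are in mm, angles in rad, forces in N, time in s.
With the tool pointing down it reaches from about 350 to 775 mm from the base axis. Payload 7.3 kg.
Tool frame: the origin (TCP) lies at the very end of the fingers, on their centre line; the grasp point (between the pads) lies bot.grasp_offset behind it (bot.grasp_offset is the distance from the TCP to the grasp point, in mm); z points along the fingers, y is the line along which they close (so a half turn about z gives the same grasp; the last joint's range is limited). The gripper opens to 92 mm and grips with 3 to 60 N. Pads are 19 mm wide; open, the fingers measure 130 mm over their backs; the gripper's body (75 mm by 190 mm) begins 47 mm behind the grasp point.
Start: joints at [1.128, 0.342, 1.524, -0, 1.275, -0.146], TCP at [153.527, 502.07, 226.741] pointing down, gripper open.
Joint ranges: [-2.53, 2.53], [-0.77, 2.02], [0.04, 2.7], [-1, 4.14], [0.28, 2.66], [-3.11, 3.11]. Speed limits (rad/s): [2.57, 2.57, 3.14, 3.14, 3.14, 3.14].

### API

Orientations are given as [roll, pitch, yaw] about the fixed x, y, z axes, in that order (R = Rz(yaw) Ry(pitch) Rx(roll)).
In Python, from plant import bot gives the robot as it stands. The module is installed in compiled form; this text tells all that it offers.
- The arm moves only by the shell command python3 -m handwheel 'ROWS'. ROWS is JSON, a list of rows, each an object of numbers: "claw": the finger opening in mm, from 0 to 91.8; "dx", "dy", "dz": the shift along the tool's x, y, z in mm; "rx", "ry", "rz": the turn, a rotation vector about the tool's x, y, z in rad. A call has 1 to 10 rows; each row shifts and turns the commanded pose from where the row before left it, along the tool's axes as they then stand; what a row does not reach is not made up. A row lasts 1/10 s, in which the tool goes at most 50 mm and 8.59 degrees, less where a joint would pass 70% of its speed; a pose out of reach is approached as far as the arm can. A call is refused whole if a number of a shift passes 50 or a number of a turn 0.15, either way. A call with a gripper value outside its range is refused whole. The fingers move at their own pace and stop on an object; the grip force is fixed at half the most. Time passes only in rows, so rows that do not move let the fingers close. It gives the time, the measured TCP pose, the force and the opening at its end, in the units of the state.
- bot.get_obs(): the state, without advancing time (a new reading comes with each control period).
- bot.capture(name): name is "scene" or "top"; returns a dict with "frame" (420x560x3 uint8, red, green, blue), "camera_matrix" (3x3 intrinsics, pixels), "k1" (the pictures are not rectified: a ray, as slopes to the right and down, at radius r is drawn at 1 + k1 r^2 times it, then the intrinsics apply), "view" (4x4, takes a point from world to camera coordinates). Camera axes: x right, y down, z forward; pixel columns grow to the right and rows downward; lengths in mm; the calibration is good to about 2 mm. A picture is of the moment at which its call begins. There is no depth.
- bot.close_job(): hands the job in, once; it reports no verdict.
The state is a dict: "time": time; "joint_positions": joint angles; "dq": joint speeds; "tau": joint torques, N m; "tool_pos": TCP position; "tcp_rot": TCP orientation; "contact_force": force on the tool from outside, world axes, zero at the start; "moment": the same for the moment, N m; "grip_width": finger opening in mm.
Only numpy, scipy, OpenCV 4.12 (cv2) and the standard library are available. Lean on these libraries where they do the work, as an engineer would, in place of code of your own. Each camera call takes 0.05 s, during which the arm holds its last target. There are 200 camera calls.

## Working session

There is one attempt and no reset: what is moved stays moved. The work goes in short steps, Python scripts to look and compute and a shell command to move; the robot and the scene stay as the last step left them, time stands still between calls to the robot, and variables do not carry over. Pictures are saved under pics/ and viewed, on a budget of 10 in all, crops included, one or two more only if the job needs it, and the job is handed in when it is done.

```bash
mkdir -p pics; cat > h.py <<'E'
import numpy as np, cv2
from plant import bot
def ray(c,uv):
    K=np.array(c["camera_matrix"]);V=np.array(c["view"])
    p=cv2.undistortPoints(np.array([[uv]],float),K,np.array([c["k1"],0,0,0.]))[0,0]
    R=V[:3,:3];return -R.T@V[:3,3],R.T@np.array([p[0],p[1],1])
def onz(c,uv,z):
    o,d=ray(c,uv);return o+d*(z-o[2])/d[2]
def proj(c,P):
    V=np.array(c["view"]);q=V[:3,:3]@np.array(P,float)+V[:3,3]
    return cv2.projectPoints(q.reshape(1,1,3),np.zeros(3),np.zeros(3),np.array(c["camera_matrix"]),np.array([c["k1"],0,0,0.]))[0].ravel()
def save(n,c,box=None,s=1):
    f=c["frame"][:,:,::-1]
    if box: f=f[box[1]:box[3],box[0]:box[2]]
    cv2.imwrite(f"pics/{n}.png",cv2.resize(f,None,fx=s,fy=s,interpolation=cv2.INTER_CUBIC))
E
python3 - <<'E'
from h import *
import pickle
for n in("scene","top"):
    c=bot.capture(n);save(n+"0",c);print(n,c["camera_matrix"],c["k1"],c["view"])
    pickle.dump(c,open(n+"0.pkl","wb"))
print(bot.get_obs(),bot.grasp_offset)
E
```

```text
scene [[478.58948942   0.         272.6480518 ]
 [  0.         478.58948942 202.43744387]
 [  0.           0.           1.        ]] 0.041726285825559394 [[ 2.65865017e-01  9.64007415e-01  2.34426502e-03 -2.34419230e+02]
 [ 6.26251410e-01 -1.70865010e-01 -7.60667023e-01 -2.56498609e+02]
 [-7.32888098e-01  2.03702850e-01 -6.49138032e-01  1.47922086e+03]
 [ 0.00000000e+00  0.00000000e+00  0.00000000e+00  1.00000000e+00]]
top [[529.07099819   0.         275.47126362]
 [  0.         529.07099819 216.64081746]
 [  0.           0.           1.        ]] -0.06981951417246328 [[ 5.74122150e-02 -9.98349890e-01  1.15499148e-03  5.14681803e+01]
 [-9.73016718e-01 -5.62142711e-02 -2.23782086e-01  6.14531562e+02]
 [ 2.23477748e-01  1.17239992e-02 -9.74638520e-01  1.26645251e+03]
 [ 0.00000000e+00  0.00000000e+00  0.00000000e+00  1.00000000e+00]]
{'time': 0.1, 'joint_positions': array([ 1.12797721e+00,  3.42610344e-01,  1.52488209e+00, -3.50246785e-05,
        1.27538573e+00, -1.46019271e-01]), 'dq': array([-0.0019125 , -0.00261144,  0.00015661,  0.00081049,  0.00073256,
        0.00134707]), 'tau': array([ 1.48487128e-03, -4.32005918e+01, -2.44698393e+01,  7.19357212e-02,
        5.25782851e-02, -2.11548854e-05]), 'tool_pos': array([153.39276615, 501.73347679, 226.15037072]), 'tcp_rot': array([-3.14031595e+00, -1.53904829e-04,  2.84480292e+00]), 'contact_force': array([ 0.24087597, -0.5866579 , -0.02501334]), 'moment': array([ 7.07503872e-05, -4.62684988e-02, -3.79878913e-02]), 'grip_width': 91.77875662224116} 18.8
```

View pics/top0.png

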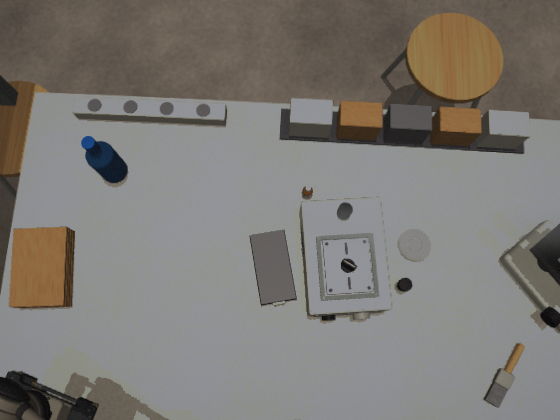

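View pics/scene0.png

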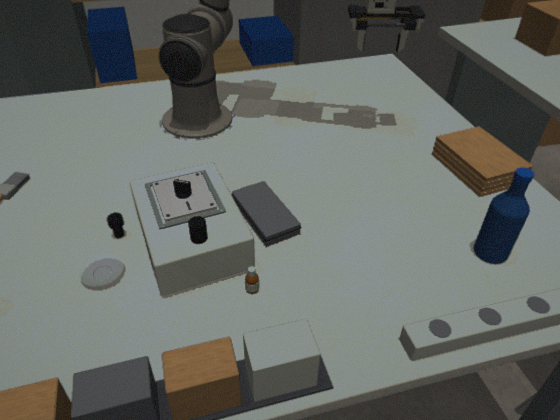

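Top view: the unit is centred near (345,257), the wing head near (349,265), and the index marks near (346,248) and (349,284). The objective case is at (345,211). I'll zoom in on the fastener.

```bash
python3 - <<'E'
from h import *
import pickle
t=pickle.load(open("top0.pkl","rb"));s=pickle.load(open("scene0.pkl","rb"))
a=cv2.resize(t["frame"][220:305,305:390],(595,595),interpolation=cv2.INTER_CUBIC)
cv2.imwrite("pics/z1.png",a[:,:,::-1])
m1=onz(t,(346,248),112);m2=onz(t,(349,284),112);f=onz(t,(349,265),146)
print(m1,m2,f,"x-axis yaw",np.arctan2(*(m1-m2)[1::-1]))
for uv in((302,199),(381,197),(390,312),(310,315)):print(onz(t,uv,100))
E
```

```text
[533.10344135 -88.21399631 112.        ] [446.72007403 -97.90503822 112.        ] [487.35892221 -92.08578457 146.        ] x-axis yaw 0.11171930429425428
[652.31381285  23.11715435 100.        ]
[ 668.97817857 -173.63718274  100.        ]
[ 386.66865156 -199.32640259  100.        ]
[369.34551712  -9.12112913 100.        ]
```

View pics/z1.png

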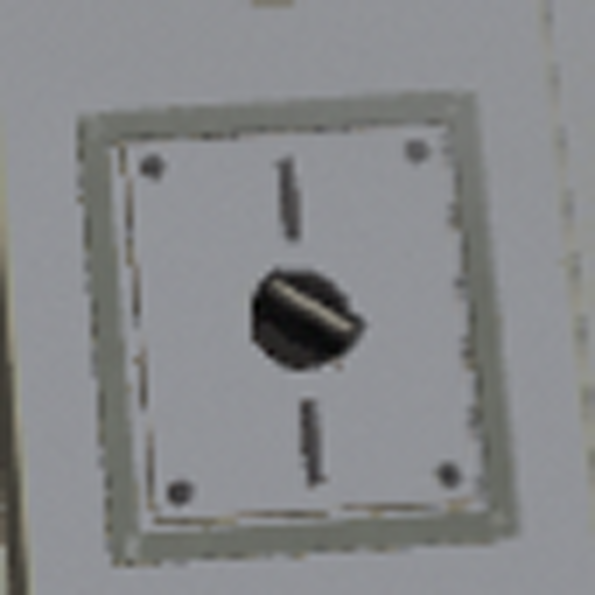

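The slot runs from crop (275,282) to (355,330). The marks run along the line from (287,160) to (315,485). The corner screws are at (152,167), (417,150), (180,492) and (449,474).

```bash
python3 - <<'E'
from h import *
import pickle
t=pickle.load(open("top0.pkl","rb"))
P=lambda x,y,z:onz(t,(305+(x-3)/7,220+(y-3)/7),z)
a,b=P(275,282,146),P(355,330,146)
m1,m2=P(287,160,112),P(315,485,112)
sc=[P(*q,112) for q in((152,167),(417,150),(180,492),(449,474))]
ang=lambda v:np.arctan2(v[1],v[0])
ux=ang(m1-m2); ux2=ang(sc[0]-sc[2]+sc[1]-sc[3]); uy=ang(sc[0]-sc[1]+sc[2]-sc[3])-np.pi/2
print("slot ctr",(a+b)/2,"len",np.linalg.norm(a-b),"yaw",ang(a-b))
print("marks ctr",(m1+m2)/2,"screws",np.mean(sc,0)); print("unit yaw",ux,ux2,uy,"fast",ang(a-b)-ux)
E
```

```text
slot ctr [491.46777626 -93.29495451 146.        ] len 30.852751504278228 yaw 1.0769479972847977
marks ctr [490.98211532 -93.19137929 112.        ] screws [491.55136003 -92.72866926 112.        ]
unit yaw 0.11446868694942387 0.12080138598853166 0.12135614971960251 fast 0.9624793103353738
```

The measurements agree: axis at about (491.2, -93.1), unit yaw about 0.12, slot yaw about 1.08. That puts the fastener at about +0.96 rad, so it needs roughly -0.96 rad (clockwise from above, which is +rz for the tool). I'll move over it first.

```bash
python3 -m handwheel '[{"dx":-35,"dy":-33},{"dx":-35,"dy":-33},{"dx":-35,"dy":-33},{"dx":-35,"dy":-33},{"dx":-35,"dy":-33},{"dx":-35,"dy":-33},{"dx":-35,"dy":-33},{"dx":-35,"dy":-33},{"dx":-35,"dy":-33},{"dx":-35,"dy":-33}]'
python3 -m handwheel '[{"dx":-35,"dy":-33},{"dx":-35,"dy":-33},{"dx":-35,"dy":-33},{"dx":-35,"dy":-33},{"rz":0.147},{"rz":0.147},{"rz":0.147},{"rz":0.147},{"rz":0.147},{"rz":0.147}]'
python3 -m handwheel '[{"rz":0.147},{"rz":0.147},{"rz":0.147},{"rz":0.147},{"rz":0.147},{"rz":0.147},{"claw":91}]'
```

```text
invalid input at $[0]: expected keys claw, dx, dy, dz, rx, ry, rz
invalid input at $[0]: expected keys claw, dx, dy, dz, rx, ry, rz
invalid input at $[0]: expected keys claw, dx, dy, dz, rx, ry, rz
```

```bash
python3 -m handwheel '[{"claw":91,"dx":-35,"dy":-33,"dz":0,"rx":0,"ry":0,"rz":0},{"claw":91,"dx":-35,"dy":-33,"dz":0,"rx":0,"ry":0,"rz":0},{"claw":91,"dx":-35,"dy":-33,"dz":0,"rx":0,"ry":0,"rz":0},{"claw":91,"dx":-35,"dy":-33,"dz":0,"rx":0,"ry":0,"rz":0},{"claw":91,"dx":-35,"dy":-33,"dz":0,"rx":0,"ry":0,"rz":0},{"claw":91,"dx":-35,"dy":-33,"dz":0,"rx":0,"ry":0,"rz":0},{"claw":91,"dx":-35,"dy":-33,"dz":0,"rx":0,"ry":0,"rz":0},{"claw":91,"dx":-35,"dy":-33,"dz":0,"rx":0,"ry":0,"rz":0},{"claw":91,"dx":-35,"dy":-33,"dz":0,"rx":0,"ry":0,"rz":0},{"claw":91,"dx":-35,"dy":-33,"dz":0,"rx":0,"ry":0,"rz":0}]'
python3 -m handwheel '[{"claw":91,"dx":-35,"dy":-33,"dz":0,"rx":0,"ry":0,"rz":0},{"claw":91,"dx":-35,"dy":-33,"dz":0,"rx":0,"ry":0,"rz":0},{"claw":91,"dx":-35,"dy":-33,"dz":0,"rx":0,"ry":0,"rz":0},{"claw":91,"dx":-35,"dy":-33,"dz":0,"rx":0,"ry":0,"rz":0},{"claw":91,"dx":0,"dy":0,"dz":0,"rx":0,"ry":0,"rz":0.147},{"claw":91,"dx":0,"dy":0,"dz":0,"rx":0,"ry":0,"rz":0.147},{"claw":91,"dx":0,"dy":0,"dz":0,"rx":0,"ry":0,"rz":0.147},{"claw":91,"dx":0,"dy":0,"dz":0,"rx":0,"ry":0,"rz":0.147},{"claw":91,"dx":0,"dy":0,"dz":0,"rx":0,"ry":0,"rz":0.147},{"claw":91,"dx":0,"dy":0,"dz":0,"rx":0,"ry":0,"rz":0.147}]'
python3 -m handwheel '[{"claw":91,"dx":0,"dy":0,"dz":0,"rx":0,"ry":0,"rz":0.147},{"claw":91,"dx":0,"dy":0,"dz":0,"rx":0,"ry":0,"rz":0.147},{"claw":91,"dx":0,"dy":0,"dz":0,"rx":0,"ry":0,"rz":0.147},{"claw":91,"dx":0,"dy":0,"dz":0,"rx":0,"ry":0,"rz":0.147},{"claw":91,"dx":0,"dy":0,"dz":0,"rx":0,"ry":0,"rz":0.147},{"claw":91,"dx":0,"dy":0,"dz":0,"rx":0,"ry":0,"rz":0.147},{"claw":91,"dx":0,"dy":0,"dz":0,"rx":0,"ry":0,"rz":0}]'
```

```text
time: 1.1
tool_pos: [392.1, 82.2, 226.7]
tcp_rot: [3.141, 0.0, 2.845]
contact_force: [0.5, 1.5, -0.3]
grip_width: 90.9
time: 2.1
tool_pos: [486.7, -83.0, 226.3]
tcp_rot: [-3.141, -0.001, 1.957]
contact_force: [-0.5, 0.2, 0.1]
grip_width: 91.2
time: 2.8
tool_pos: [486.8, -83.0, 226.4]
tcp_rot: [-3.141, -0.0, 1.079]
contact_force: [0.2, 0.2, -0.1]
grip_width: 91.1
```

```bash
python3 -m handwheel '[{"claw":91,"dx":-6.8,"dy":8.6,"dz":0,"rx":0,"ry":0,"rz":0},{"claw":91,"dx":0,"dy":0,"dz":30,"rx":0,"ry":0,"rz":0},{"claw":60,"dx":0,"dy":0,"dz":25,"rx":0,"ry":0,"rz":0},{"claw":60,"dx":0,"dy":0,"dz":0,"rx":0,"ry":0,"rz":0},{"claw":60,"dx":0,"dy":0,"dz":0,"rx":0,"ry":0,"rz":0}]'
python3 - <<'E'
from h import *
for n in("scene","top"):
    c=bot.capture(n)
    u,v=map(int,proj(c,(491,-93,146)));save("a"+n,c,(u-60,v-60,u+60,v+60),5)
E
python3 -c "
import cv2;import numpy as np
cv2.imwrite('pics/a.png',cv2.resize(np.hstack([cv2.imread('pics/ascene.png'),cv2.imread('pics/atop.png')]),(800,400)))"
```

```text
time: 3.3
tool_pos: [491.6, -93.6, 172.0]
tcp_rot: [-3.141, 0.0, 1.082]
contact_force: [-0.1, -0.3, -0.1]
grip_width: 71.8
```

View pics/a.png

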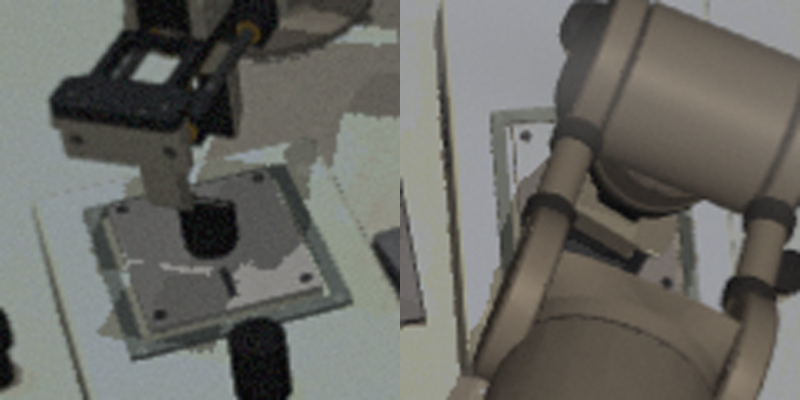

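In the scene crop (left) the fingers straddle the wing head at (208,228) with room to spare. The top view (right) is blocked by the arm. I'll descend and close.

```bash
python3 -m handwheel '[{"claw":60,"dx":0,"dy":0,"dz":20,"rx":0,"ry":0,"rz":0},{"claw":60,"dx":0,"dy":0,"dz":20,"rx":0,"ry":0,"rz":0},{"claw":60,"dx":0,"dy":0,"dz":10,"rx":0,"ry":0,"rz":0},{"claw":60,"dx":0,"dy":0,"dz":0,"rx":0,"ry":0,"rz":0}]'
python3 -m handwheel '[{"claw":0,"dx":0,"dy":0,"dz":0,"rx":0,"ry":0,"rz":0},{"claw":0,"dx":0,"dy":0,"dz":0,"rx":0,"ry":0,"rz":0},{"claw":0,"dx":0,"dy":0,"dz":0,"rx":0,"ry":0,"rz":0},{"claw":0,"dx":0,"dy":0,"dz":0,"rx":0,"ry":0,"rz":0},{"claw":0,"dx":0,"dy":0,"dz":0,"rx":0,"ry":0,"rz":0},{"claw":0,"dx":0,"dy":0,"dz":0,"rx":0,"ry":0,"rz":0},{"claw":0,"dx":0,"dy":0,"dz":0,"rx":0,"ry":0,"rz":0},{"claw":0,"dx":0,"dy":0,"dz":0,"rx":0,"ry":0,"rz":0},{"claw":0,"dx":0,"dy":0,"dz":0,"rx":0,"ry":0,"rz":0}]'; python3 -c "
from plant import bot;o=bot.get_obs();print(o['contact_force'],o['moment'])"
```

```text
time: 3.8
tool_pos: [491.2, -93.0, 121.4]
tcp_rot: [-3.141, 0.0, 1.081]
contact_force: [-0.3, 0.2, -0.1]
grip_width: 59.8
time: 4.7
tool_pos: [490.5, -92.6, 121.7]
tcp_rot: [-3.139, 0.0, 1.081]
contact_force: [-4.3, 2.9, 5.7]
grip_width: 10.7
[-4.33185945  2.85153792  5.67314165] [0.27493716 0.88840132 0.03075479]
```

The grip is on the bar (10.7 mm), with a small side and down preload. I'll relieve that before turning.

```bash
python3 -m handwheel '[{"claw":0,"dx":0,"dy":-0.8,"dz":-0.6,"rx":0,"ry":0,"rz":0},{"claw":0,"dx":0,"dy":0,"dz":0,"rx":0,"ry":0,"rz":0}]'
```

```text
time: 4.9
tool_pos: [490.4, -92.6, 121.8]
tcp_rot: [-3.141, -0.0, 1.081]
contact_force: [0.0, -0.0, -3.6]
grip_width: 11.0
```

```bash
python3 -m handwheel '[{"claw":0,"dx":0,"dy":0,"dz":0.2,"rx":0,"ry":0,"rz":0.08},{"claw":0,"dx":0,"dy":0,"dz":0,"rx":0,"ry":0,"rz":0.08},{"claw":0,"dx":0,"dy":0,"dz":0,"rx":0,"ry":0,"rz":0.08},{"claw":0,"dx":0,"dy":0,"dz":0,"rx":0,"ry":0,"rz":0.08},{"claw":0,"dx":0,"dy":0,"dz":0,"rx":0,"ry":0,"rz":0.08},{"claw":0,"dx":0,"dy":0,"dz":0,"rx":0,"ry":0,"rz":0.08}]'
python3 -m handwheel '[{"claw":0,"dx":0,"dy":0,"dz":0,"rx":0,"ry":0,"rz":0.08},{"claw":0,"dx":0,"dy":0,"dz":0,"rx":0,"ry":0,"rz":0.08},{"claw":0,"dx":0,"dy":0,"dz":0,"rx":0,"ry":0,"rz":0.08},{"claw":0,"dx":0,"dy":0,"dz":0,"rx":0,"ry":0,"rz":0.08},{"claw":0,"dx":0,"dy":0,"dz":0,"rx":0,"ry":0,"rz":0.08},{"claw":0,"dx":0,"dy":0,"dz":0,"rx":0,"ry":0,"rz":0.08},{"claw":0,"dx":0,"dy":0,"dz":0,"rx":0,"ry":0,"rz":0}]'; python3 -c "
from plant import bot;o=bot.get_obs();print(o['contact_force'],o['moment'])"
```

```text
time: 5.5
tool_pos: [490.5, -92.7, 121.8]
tcp_rot: [-3.141, 0.0, 0.598]
contact_force: [-1.0, 0.5, -1.6]
grip_width: 10.7
time: 6.2
tool_pos: [490.5, -92.8, 121.8]
tcp_rot: [-3.141, 0.0, 0.12]
contact_force: [-0.8, 0.2, -3.0]
grip_width: 10.8
[-0.77705563  0.20300719 -3.02286031] [ 0.0140188   0.37179071 -0.09341884]
```

Turned to 0.12. Now I'll release, rise and move aside to check alignment.

```bash
python3 -m handwheel '[{"claw":50,"dx":0,"dy":0,"dz":0,"rx":0,"ry":0,"rz":0},{"claw":50,"dx":0,"dy":0,"dz":0,"rx":0,"ry":0,"rz":0},{"claw":50,"dx":0,"dy":0,"dz":0,"rx":0,"ry":0,"rz":0},{"claw":50,"dx":0,"dy":0,"dz":0,"rx":0,"ry":0,"rz":0},{"claw":50,"dx":0,"dy":0,"dz":-20,"rx":0,"ry":0,"rz":0},{"claw":50,"dx":0,"dy":0,"dz":-40,"rx":0,"ry":0,"rz":0}]'
python3 -m handwheel '[{"claw":50,"dx":0,"dy":0,"dz":-40,"rx":0,"ry":0,"rz":0},{"claw":0,"dx":0,"dy":-45,"dz":0,"rx":0,"ry":0,"rz":0},{"claw":0,"dx":0,"dy":-45,"dz":0,"rx":0,"ry":0,"rz":0},{"claw":0,"dx":0,"dy":-45,"dz":0,"rx":0,"ry":0,"rz":0},{"claw":0,"dx":0,"dy":-45,"dz":0,"rx":0,"ry":0,"rz":0},{"claw":0,"dx":0,"dy":-45,"dz":0,"rx":0,"ry":0,"rz":0},{"claw":0,"dx":0,"dy":0,"dz":0,"rx":0,"ry":0,"rz":0}]'
python3 - <<'E'
from h import *
c=bot.capture("top")
a=cv2.resize(c["frame"][220:305,305:390],(595,595),interpolation=cv2.INTER_CUBIC)
cv2.imwrite("pics/z2.png",a[:,:,::-1])
import pickle;pickle.dump(c,open("top1.pkl","wb"))
E
```

```text
time: 6.8
tool_pos: [489.0, -92.2, 180.4]
tcp_rot: [-3.139, 0.006, 0.121]
contact_force: [0.6, 0.1, -0.1]
grip_width: 49.1
time: 7.5
tool_pos: [462.5, 135.1, 222.3]
tcp_rot: [-3.14, -0.001, 0.127]
contact_force: [-0.0, -0.3, -0.0]
grip_width: 6.5
```

View pics/z2.png

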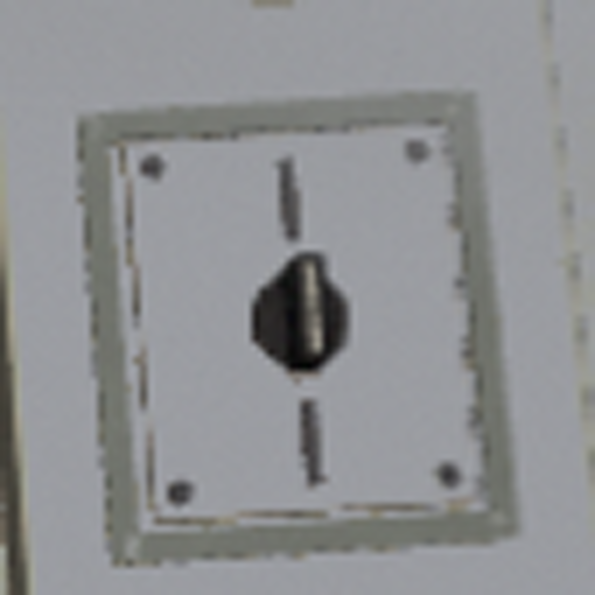

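The slot runs (308,258)–(317,350) and is parallel to the marks (287,160)–(315,485), within about 0.02 rad. So it is aligned. Next I go back over it with the fingers closed.

```bash
python3 -m handwheel '[{"claw":0,"dx":0,"dy":45,"dz":0,"rx":0,"ry":0,"rz":0},{"claw":0,"dx":0,"dy":45,"dz":0,"rx":0,"ry":0,"rz":0},{"claw":0,"dx":0,"dy":45,"dz":0,"rx":0,"ry":0,"rz":0},{"claw":0,"dx":0,"dy":45,"dz":0,"rx":0,"ry":0,"rz":0},{"claw":0,"dx":0,"dy":45,"dz":0,"rx":0,"ry":0,"rz":0},{"claw":0,"dx":0,"dy":0,"dz":40,"rx":0,"ry":0,"rz":0},{"claw":0,"dx":0,"dy":0,"dz":26,"rx":0,"ry":0,"rz":0},{"claw":0,"dx":0,"dy":0,"dz":0,"rx":0,"ry":0,"rz":0},{"claw":0,"dx":0,"dy":0,"dz":0,"rx":0,"ry":0,"rz":0}]'
```

```text
time: 8.45
tool_pos: [490.8, -93.6, 156.6]
tcp_rot: [3.142, 0.0, 0.12]
contact_force: [0.4, 0.7, -0.2]
grip_width: 0.3
```

```bash
python3 -m handwheel '[{"claw":0,"dx":0,"dy":-0.5,"dz":6,"rx":0,"ry":0,"rz":0},{"claw":0,"dx":0,"dy":0,"dz":2.5,"rx":0,"ry":0,"rz":0},{"claw":0,"dx":0,"dy":0,"dz":0,"rx":0,"ry":0,"rz":0}]'
python3 -m handwheel '[{"claw":0,"dx":0,"dy":0,"dz":2,"rx":0,"ry":0,"rz":0},{"claw":0,"dx":0,"dy":0,"dz":1,"rx":0,"ry":0,"rz":0},{"claw":0,"dx":0,"dy":0,"dz":0,"rx":0,"ry":0,"rz":0}]'
python3 -m handwheel '[{"claw":0,"dx":0,"dy":0,"dz":1,"rx":0,"ry":0,"rz":0},{"claw":0,"dx":0,"dy":0,"dz":1,"rx":0,"ry":0,"rz":0},{"claw":0,"dx":0,"dy":0,"dz":0,"rx":0,"ry":0,"rz":0}]'
```

```text
time: 8.75
tool_pos: [490.8, -92.1, 148.0]
tcp_rot: [3.141, -0.001, 0.121]
contact_force: [0.0, 0.0, -0.1]
grip_width: 0.2
time: 9.05
tool_pos: [491.1, -92.2, 145.5]
tcp_rot: [3.141, -0.002, 0.121]
contact_force: [-0.4, 0.9, 7.5]
grip_width: 0.2
time: 9.35
tool_pos: [491.1, -92.2, 143.7]
tcp_rot: [3.141, -0.002, 0.121]
contact_force: [-1.2, 1.1, 7.9]
grip_width: 0.6
```

```bash
python3 -m handwheel '[{"claw":0,"dx":0,"dy":0,"dz":1,"rx":0,"ry":0,"rz":0},{"claw":0,"dx":0,"dy":0,"dz":1,"rx":0,"ry":0,"rz":0},{"claw":0,"dx":0,"dy":0,"dz":0,"rx":0,"ry":0,"rz":0}]'
python3 -m handwheel '[{"claw":0,"dx":0,"dy":0,"dz":1,"rx":0,"ry":0,"rz":0},{"claw":0,"dx":0,"dy":0,"dz":0.6,"rx":0,"ry":0,"rz":0},{"claw":0,"dx":0,"dy":0,"dz":0,"rx":0,"ry":0,"rz":0}]'
```

```text
time: 9.65
tool_pos: [491.1, -92.2, 141.9]
tcp_rot: [3.141, -0.002, 0.121]
contact_force: [-1.3, 0.2, 9.6]
grip_width: 0.5
time: 9.95
tool_pos: [491.1, -92.2, 140.5]
tcp_rot: [3.141, -0.002, 0.121]
contact_force: [-2.6, 1.4, 10.3]
grip_width: 0.4
```

```bash
python3 -m handwheel '[{"claw":0,"dx":0,"dy":0,"dz":0.5,"rx":0,"ry":0,"rz":0},{"claw":0,"dx":0,"dy":0,"dz":0.3,"rx":0,"ry":0,"rz":0},{"claw":0,"dx":0,"dy":0,"dz":0,"rx":0,"ry":0,"rz":0}]'
python3 -m handwheel '[{"claw":0,"dx":0,"dy":0,"dz":0.4,"rx":0,"ry":0,"rz":0},{"claw":0,"dx":0,"dy":0,"dz":0,"rx":0,"ry":0,"rz":0}]'
```

```text
time: 10.25
tool_pos: [491.2, -92.2, 140.1]
tcp_rot: [3.141, -0.002, 0.121]
contact_force: [-3.2, 1.5, 14.5]
grip_width: 0.5
time: 10.45
tool_pos: [491.2, -92.2, 140.1]
tcp_rot: [3.14, -0.003, 0.121]
contact_force: [-4.4, 0.8, 17.0]
grip_width: 0.9
```

The tool has stopped at 140.1 mm (home is 140.0) while the force keeps rising, so the cover is on the hard stop. I'll add a little margin and look.

```bash
python3 -m handwheel '[{"claw":0,"dx":0,"dy":0,"dz":0.4,"rx":0,"ry":0,"rz":0},{"claw":0,"dx":0,"dy":0,"dz":0,"rx":0,"ry":0,"rz":0},{"claw":0,"dx":0,"dy":0,"dz":0,"rx":0,"ry":0,"rz":0},{"claw":0,"dx":0,"dy":0,"dz":0,"rx":0,"ry":0,"rz":0},{"claw":0,"dx":0,"dy":0,"dz":0,"rx":0,"ry":0,"rz":0}]'
python3 - <<'E'
from h import *
c=bot.capture("scene");save("end",c,(80,130,320,310),3.3)
E
```

```text
time: 10.95
tool_pos: [491.3, -92.2, 140.0]
tcp_rot: [3.14, -0.003, 0.121]
contact_force: [-4.6, 1.8, 19.8]
grip_width: 0.5
```

View pics/end.png

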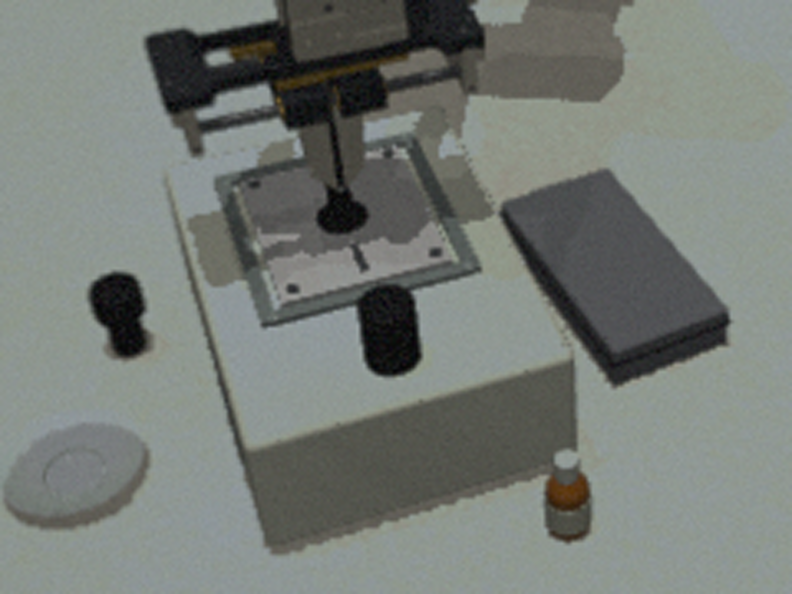

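The closed fingers press on the wing head at (342,200), and the cover sits low in its frame. The case, bottle, dish, eyepiece and slide box are all standing where they were. Handing in.

```bash
python3 -c "
from plant import bot;print(bot.close_job());o=bot.get_obs();print(o['tool_pos'],o['contact_force'])"
```

```text
the job is handed in; nothing more can be done
None
the job is handed in; nothing more can be done
```

The fastener is lined up, and I handed the job in at about 11 s with the arm still holding the cover down.

- **Turning:** I gripped the wing head and turned it about 0.96 rad clockwise, from about +0.96 to about 0. I then let go and checked from above: the slot was parallel to the index marks to within about 0.02 rad.
- **Pressing:** I closed the fingers and pushed down on the wing top. The cover travelled about 6 mm and stopped at a tool height of 140.0 mm, which is the height expected when it is fully home. The downward push read about 20 N, with 5 N of side force.
- **Bystanders:** in the last picture all the small objects were standing where they began.
- **Not clean:** when I first gripped the head, the tool pushed down with about 5.7 N for a moment, inside the 5–8 N range where the cover starts to move. The cover may have dipped very slightly before it was aligned; I relieved the push before turning. The state could not be read again after hand-in, so the final second of holding is unchecked.

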